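Extend and lock the telescoping probe stand

TASK

Extend the probe stand to its upper setting: twist the T-handle counter-clockwise (seen from above) to unlock the telescoping section, draw it straight up until it presses into the springy stop, and while keeping up a moderate pull twist it back clockwise as far as it goes so that it locks; then let go. Do not overpull the stop or force the section where it will not turn or slide, and leave the dish, the bottle and the vial where they stand.

Things in the scene. Friction and masses are not known exactly. Their poses are not given: they have to be found in the camera images.
- stand: Fixed stand: grey foot plate 156 x 96 x 14 mm with a bare aluminium tower 62 mm in diameter, top 151 mm above the bench. Origin on the tower's axis at bench height; z up, x along the plate to the dish (the plate reaches 56 mm behind the axis, 100 mm before it).
- head_grip (a point): Centre of the black T-handle, on the tower's axis, 215 mm above the bench when down; rises and turns with the section. Level bar 60 mm long (point y), 14 mm thick (point x: pinch along x), 24 mm tall (z up). Below: a 16 mm neck, then, from 42 mm under this point, a 37 mm collar, and 47 mm under it the top of a side arm that reaches 82 mm along +x and carries a hanging probe.
- post (a joint): Extension of the telescoping section in m: 0 down (start). About 0.22 kg, 1.5 N friction; it sinks back if let go unlocked. The springy stop is met between 0.049 and 0.094, differently each time, hidden and unmeasured: it resists with 1 N at first touch plus 2 N per mm. 9 N (4 mm) just clears the lip, 12 N is a good pull, above 20 N is overpulled; weight and friction (4 N) come on top.
- head (a joint): Turn of the section in rad, counter-clockwise from above positive. Locked near 0 (start 0 to 0.12), end stop 1.12. It slides only when turned beyond 0.90 (aim for 1.05). Between the two settings a wall bars turning back below 0.87: forcing it (over 0.7 N m, or 40 N pull while locked) is damage. With the stop pressed in 4 mm or more it turns back to 0 over a lip and drops 3 mm behind it: locked.
- dish: Clear stack of shallow dishes, 63 mm in diameter, 38 mm tall, standing loose on the foot plate under the probe, centre about 70 mm from the tower's axis; origin at the centre of its underside. Leave it alone.
- reagent: Clear capped reagent bottle, 40 mm in diameter, 65 mm tall, loose on the bench beside the stand; origin at the centre of its underside. Leave it alone.
- vial: Clear capped vial, 31 mm in diameter, 63 mm tall, loose on the bench beside the far end of the stand; origin at the centre of its underside. Leave it alone.

How it is judged:
By the outcome, as a careful person would: the job done as asked, in the order asked, and still so for the second after the job is handed in, with the robot touching nothing.
It also fails if it takes over 50 s, if anything falls off the work surface, if the arm or the gripper's body presses on something with over 40 N, if the wrist force passes 120 N, or if a joint passes its speed limit or range.

ROBOT

A 6-joint arm with a two-finger parallel gripper is mounted at the origin on the work surface; the furniture and walls round the work are solid. World frame = base frame: x ahead of the robot, y to its left, z up, the work surface at z = 0. Lengths are in m, angles in rad, forces in N, time in s.
With the tool pointing down it reaches from about 0.4 to 0.825 m from the base axis. Payload 7 kg.
Tool frame: the origin (TCP) lies between the finger pads; the fingertips stand 22 mm ahead of it and the grasp point (between the pads) lies 3 mm ahead of it; z points along the fingers, y is the line along which they close (so a half turn about z gives the same grasp; the last joint's range is limited). The gripper opens to 88 mm and grips with 3 to 60 N. Pads are 19 mm wide; open, the fingers measure 130 mm over their backs; the gripper's body (78 mm by 193 mm) begins 47 mm behind the grasp point.
Start: joints at [-1.053, 0.359, 0.012, 0, -1.224, -0.288], TCP at [0.154, -0.657, 0.249] pointing down, gripper open.
Joint ranges: [-3.07, 3.07], [-1.43, 2.12], [-1.02, 1.25], [-3.03, 1.67], [-3.05, -0], [-3.03, 3.03]. Speed limits (rad/s): [2.39, 2.39, 3.01, 3.14, 3.14, 3.14].

INTERFACE

Orientations are given as a unit quaternion [w, x, y, z].
In Python, from station import bot gives the robot as it stands.
- The arm moves only by the tool apply_moves, never from a script. Its argument "commands" is a list of rows, each an object of numbers: "dx", "dy", "dz": the shift along the tool's x, y, z in m; "rx", "ry", "rz": the turn, a rotation vector about the tool's x, y, z in degrees. A call has exactly 5 rows; each row is the pose to reach, as a shift and turn from the pose commanded when the call began, along the tool's axes at that moment; what a row does not reach only later rows make up. A row lasts 1/8 s, in which the tool goes at most 62.5 mm and 10.7 degrees, less where a joint would pass 70% of its speed; a pose out of reach is approached as far as the arm can. A call with a gripper value outside its range is refused whole. "grip" is the gripper command: -1 is fully open, 1 is shut, values between are in proportion, set as the call begins (left out, the last holds). The fingers move at their own pace and stop on an object; "squeeze" is the grip in N (left out, the last holds). Time passes only in rows, so rows that repeat a pose let the fingers close, or fill a call up. It gives the time, the measured TCP pose, the force, the opening and the grip force at its end, in the units of the state.
- bot.observe(): the state, without advancing time (a new reading comes with each control period).
- bot.get_image(name): name is "scene" or "top" or "wrist"; returns a dict with "image" (384x512x3 uint8, blue, green, red), "mtx" (3x3 intrinsics, pixels), "dist" ([k1, k2, p1, p2, k3] as OpenCV has them; the pictures are not rectified), "rvec" (rotation vector, rad) and "tvec" (3), from world to camera coordinates, as OpenCV has them. Camera axes: x right, y down, z forward; pixel columns grow to the right and rows downward; lengths in m; the calibration is good to about 2 mm. A picture is of the moment at which its call begins. There is no depth.
- bot.sign_off(): hands the job in; it is judged then, once.
Trained networks look in a picture, given as the dict that the camera call returned (one of the last four; its "shot" number tells which), for a name from the list of things; names that differ only in an ending like _2 or _b are one class to them, and where a whole thing is asked for, a point or a joint stands for the part that bears it (a point fixed in the world has none). Each returns a list of dicts, best first, with "confidence" (0 to 1); they miss things now and then, are a little off and sometimes report something else, mostly with a low value. They report only what shows in the picture. A call takes as long as a camera call.
- bot.masks_of(query, picture): "pixels" (384x512 bool, what is visible of it) and "bbox" ([left, top, right, bottom] in pixels, round what is visible of it).
The state is a dict: "clock": time; "q": joint angles; "qvel": joint speeds; "effort": joint torques, N m; "tcp_pos": TCP position; "tcp_rot": TCP orientation; "wrist_force": force on the tool from outside, world axes, zero at the start; "moment": the same for the moment, N m; "grip_width": opening from 0.0 (shut) to 1.0 (fully open); "finger_force": force on a finger pad.
Only numpy, scipy, OpenCV 4.12 (cv2) and the standard library are available. Lean on these libraries where they do the work, as an engineer would, in place of code of your own. Each camera call takes 0.05 s, during which the arm holds its last target. There are 200 camera calls.

## Working session

There is one attempt and no reset: what is moved stays moved. The work goes in short steps, Python scripts to look and compute and a tool call to move; the robot and the scene stay as the last step left them, time stands still between calls to the robot, and variables do not carry over. Pictures are saved under pics/ and viewed, at most 10 in all, crops included, and the job is handed in when it is done.

Besides the shell and the picture viewer there is one more tool, called after "Call:" as name([rows], argument=value, ...), one row to a line, values as JSON. apply_moves: Moves the arm, as the interface text tells. Its arguments: {"type":"object","properties":{"commands":{"type":"array","items":{"type":"object","properties":{"dx":{"type":"number"},"dy":{"type":"number"},"dz":{"type":"number"},"rx":{"type":"number"},"ry":{"type":"number"},"rz":{"type":"number"}}}},"grip":{"type":"number"},"squeeze":{"type":"number"}},"required":["commands"]}

```bash
mkdir -p pics; cat > h.py <<'E'
import numpy as np, cv2
from station import bot
def P(pic,pts):
    return cv2.projectPoints(np.array(pts,float).reshape(-1,3),pic['rvec'],pic['tvec'],pic['mtx'],pic['dist'])[0].reshape(-1,2)
def ray(pic,uv):
    n=cv2.undistortPoints(np.array(uv,float).reshape(-1,1,2),pic['mtx'],pic['dist']).reshape(-1,2)
    R=cv2.Rodrigues(pic['rvec'])[0]; c=-R.T@pic['tvec'].ravel()
    d=np.c_[n,np.ones(len(n))]@R
    return c,d
def onz(pic,uv,z):
    c,d=ray(pic,uv); return c+d*((z-c[2])/d[:,2])[:,None]
E
python3 - <<'E'
from h import *
ims=[]
for n in ['scene','top']:
    p=bot.get_image(n); im=p['image'].copy()
    for q in ['stand','head_grip','head','dish','reagent','vial']:
        for m in bot.masks_of(q,p)[:2]:
            ys,xs=np.nonzero(m['pixels']); print(n,q,round(m['confidence'],2),np.round(m['bbox']),len(xs),xs.mean().round(1),ys.mean().round(1))
    cv2.imwrite(f'pics/{n}0.png',im)
    print(-cv2.Rodrigues(p['rvec'])[0].T@p['tvec'].ravel())
print(bot.observe())
E
```

```text
scene stand 0.74 [194. 174. 272. 272.] 3484 226.3 226.7
scene head_grip 0.73 [200. 170. 245. 221.] 1037 225.3 198.3
scene head 0.97 [200. 172. 250. 219.] 1050 225.3 198.1
scene dish 0.6 [234. 198. 261. 230.] 708 247.8 212.6
scene vial 0.7 [215. 171. 230. 191.] 263 225.6 180.7
[ 0.35209233 -0.26172289  0.89330012]
top stand 0.8 [229. 195. 275. 262.] 1906 252.4 233.7
top head_grip 0.74 [242. 197. 271. 241.] 529 253.2 224.0
top head_grip 0.21 [238. 202. 261. 222.] 279 249.5 211.7
top head 0.89 [244. 198. 272. 244.] 530 253.3 224.5
top dish 0.65 [213. 247. 229. 262.] 183 220.9 253.1
top dish 0.54 [238. 202. 262. 224.] 310 249.5 212.1
top reagent 0.58 [214. 249. 229. 262.] 193 221.0 253.0
top reagent 0.19 [230. 194. 273. 265.] 1916 252.7 233.6
top vial 0.53 [212. 202. 225. 216.] 146 218.0 207.5
top vial 0.18 [233. 193. 271. 262.] 1844 252.3 233.8
[0.36870739 0.04738086 0.97274306]
{'clock': 0.7, 'q': array([-1.05285956e+00,  3.58555886e-01,  1.19161475e-02, -2.97631217e-05,
       -1.22408186e+00, -2.88129771e-01]), 'qvel': array([-6.11146587e-05,  1.82224105e-03,  9.46988970e-04,  4.35212028e-04,
       -7.66393965e-04,  8.12272262e-04]), 'effort': array([ 7.40848973e-04, -5.82163882e+01,  2.93253601e+01,  7.00107828e+00,
        1.26050840e-02, -1.71690851e-05]), 'tcp_pos': array([ 0.15376838, -0.65723703,  0.24859146]), 'tcp_rot': array([ 2.75294509e-05, -1.14645800e-01,  9.93406432e-01, -2.88810757e-05]), 'wrist_force': array([-0.5561765 ,  0.25523656, -0.81658196]), 'moment': array([ 0.03306973, -0.05342461,  0.0240198 ]), 'finger_force': 0.0, 'grip_width': 1.0011001768799448}
```

View pics/scene0.png

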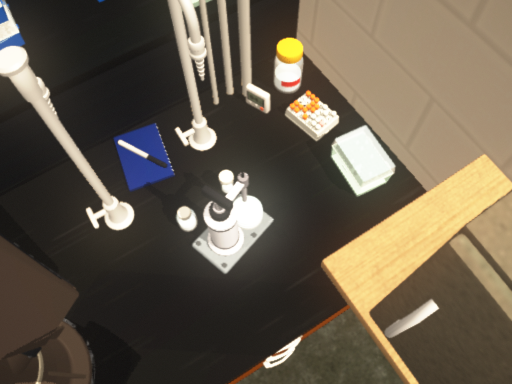

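View pics/top0.png

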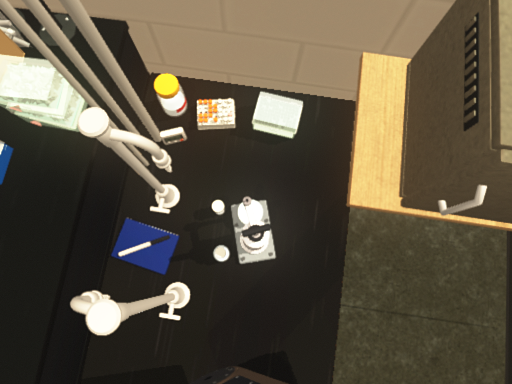

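```bash
python3 - <<'E'
from h import *
a=bot.get_image('top'); b=bot.get_image('scene')
A=cv2.resize(a['image'][185:275,200:290],None,fx=6,fy=6,interpolation=cv2.INTER_CUBIC)
B=cv2.resize(b['image'][165:275,170:280],None,fx=5,fy=5,interpolation=cv2.INTER_CUBIC)
A=cv2.convertScaleAbs(A,alpha=1.0,beta=30)
cv2.imwrite('pics/A.png',A);cv2.imwrite('pics/B.png',B)
print(onz(a,[[252,233],[249,212],[221,254],[218,207]],0.014), onz(a,[[256,230]],0.22))
E
```

```text
[[0.47417604 0.04929967 0.014     ]
 [0.52767333 0.06530671 0.014     ]
 [0.40867794 0.1200488  0.014     ]
 [0.52849107 0.14822915 0.014     ]] [[0.45882339 0.04171006 0.22      ]]
```

View pics/A.png

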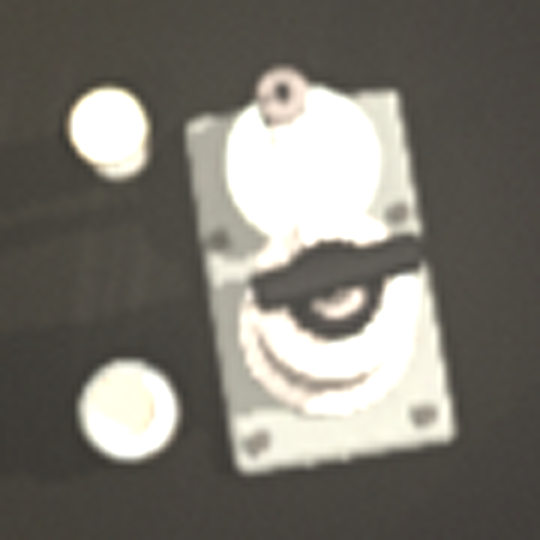

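View pics/B.png

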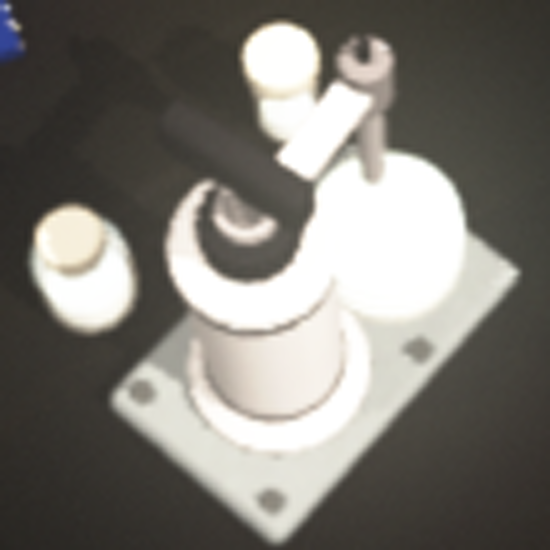

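```bash
python3 - <<'E'
from h import *
from scipy.optimize import least_squares
a=bot.get_image('top'); b=bot.get_image('scene')
ca=np.array([[187,122],[398,92],[455,437],[240,472]])/6+[200,185]-.4
cb=np.array([[520,272],[278,543],[112,398]])/5+[170,165]-.4
# plate corners (x,y): +x +y ; +x -y ; -x -y ; -x +y
C=np.array([[.1,.048],[.1,-.048],[-.056,-.048],[-.056,.048]])
def w(p,L,z):
    c,s=np.cos(p[2]),np.sin(p[2]); L=np.array(L); return np.c_[L@np.array([[c,s],[-s,c]])+p[:2],np.full(len(L),z)]
fa=lambda p:(P(a,w(p,C,.014))-ca).ravel()
fb=lambda p:(P(b,w(p,C[[1,2,3]],.014))-cb).ravel()
for f in (fa,fb,lambda p:np.r_[fa(p),fb(p)]):
    r=least_squares(f,[.46,.04,.2]); print(r.x.round(4),np.abs(r.fun).max())
p=r.x
# bar in top pic
e=onz(a,np.array([[254,292],[418,252],[336,270]])/6+[200,185]-.4,.227); print(e.round(4),np.linalg.norm(e[0]-e[1]))
d=e[0]-e[1]; print('bar y-angle',np.arctan2(d[1],d[0])-np.pi/2)
n=onz(a,np.array([[283,93]])/6+[200,185]-.4,.18); print('probe',n,np.arctan2(*(n[0]-np.r_[p[:2],0])[[1,0]]))
# scene bar fit
eb=onz(b,np.array([[178,118],[308,200]])/5+[170,165]-.4,.22);print(eb, np.linalg.norm(eb[0]-eb[1]))
d=eb[0]-eb[1];print(np.arctan2(d[1],d[0])-np.pi/2)
for n,lo,up in (('reagent',(400/1,),0),):pass
print('reagent top',onz(a,np.array([[128,410]])/6+[200,185],.065),'vial top',onz(a,np.array([[108,125]])/6+[200,185],.063))
E
```

```text
[0.459  0.0412 0.3047] 0.8285617166383474
[0.4595 0.0395 0.3065] 1.2582312954122017
[0.4593 0.0403 0.307 ] 1.527883237636388
[[0.4471 0.0689 0.227 ]
 [0.4689 0.0161 0.227 ]
 [0.4587 0.0427 0.227 ]] 0.0570921688644237
bar y-angle 0.3912278234574944
probe [[0.52552097 0.07100316 0.18      ]] 0.4338735450178317
[[0.45002156 0.06460517 0.22      ]
 [0.47149211 0.01557213 0.22      ]] 0.053527778527647785
0.4127287466916658
reagent top [[0.40825887 0.11564675 0.065     ]] vial top [[0.52325368 0.14357354 0.063     ]]
```

Call:
apply_moves([
  {"dx":-0.03,"dy":0.04,"dz":-0.01,"rz":-7},
  {"dx":-0.06,"dy":0.08,"dz":-0.02,"rz":-14},
  {"dx":-0.09,"dy":0.12,"dz":-0.03,"rz":-21},
  {"dx":-0.12,"dy":0.16,"dz":-0.04,"rz":-28},
  {"dx":-0.15,"dy":0.2,"dz":-0.045,"rz":-35},
], grip=0, squeeze=40)

```text
$.commands[0]: bad value
```

```bash
cat >> h.py <<'E'
from scipy.spatial.transform import Rotation as Ro
def go(x,y,z,psi):
    s=bot.observe(); R=Ro.from_quat(np.roll(s['tcp_rot'],-1)); M=R.as_matrix()
    T=np.array([[np.sin(psi),np.cos(psi),0],[-np.cos(psi),np.sin(psi),0],[0,0,-1]])
    print('d',(M.T@(np.array([x,y,z])-s['tcp_pos'])).round(4),'rot',np.degrees((R.inv()*Ro.from_matrix(T)).as_rotvec()).round(2))
    print('t',s['clock'],'p',s['tcp_pos'].round(4),'psi',round(np.arctan2(M[1,1],M[0,1])%6.2832,3),'F',s['wrist_force'].round(1),'M',s['moment'].round(2),'w',round(s['grip_width'],3),s['finger_force'],'q',s['q'].round(2))
E
python3 -c "
from h import *
go(.459,.041,.294,.4+np.pi)"
```

```text
Traceback (most recent call last):
  File "h.py", line 16, in go
    print('d',(M.T@(np.array([x,y,z])-s['tcp_pos'])).round(4),'rot',np.degrees((R.inv()*Ro.from_matrix(T)).as_rotvec()).round(2))
                                                                                        ~~~~~~~~~~~~~~^^^
  File "scipy/spatial/transform/_rotation.pyx", line 1143, in scipy.spatial.transform._rotation.Rotation.from_matrix
ValueError: Non-positive determinant (left-handed or null coordinate frame) in rotation matrix 0: [[-0.38941834 -0.92106099  0.        ]
 [ 0.92106099 -0.38941834  0.        ]
 [ 0.          0.         -1.        ]].
```

Call:
apply_moves([
  {"dx":-0.03,"dy":0.04,"dz":-0.01,"rx":0,"ry":0,"rz":-7},
  {"dx":-0.06,"dy":0.08,"dz":-0.02,"rx":0,"ry":0,"rz":-14},
  {"dx":-0.09,"dy":0.12,"dz":-0.03,"rx":0,"ry":0,"rz":-21},
  {"dx":-0.12,"dy":0.16,"dz":-0.04,"rx":0,"ry":0,"rz":-28},
  {"dx":-0.15,"dy":0.2,"dz":-0.045,"rx":0,"ry":0,"rz":-35},
], grip=0, squeeze=40)

```text
clock: 1.52
tcp_pos: [0.2547, -0.4271, 0.2943]
tcp_rot: [0.0, -0.41, 0.912, -0.001]
wrist_force: [1.5, 0.6, 1.2]
grip_width: 0.523
finger_force: 0.0
```

```bash
sed -i 's/\[\[np.sin(psi),np.cos(psi),0\],\[-np.cos/[[-np.sin(psi),np.cos(psi),0],[np.cos/' h.py
python3 -c "
from h import *
go(.459,.041,.294,.4+np.pi)"
```

```text
d [-4.856e-01  1.582e-01  1.000e-04] rot [-7.000e-02 -5.000e-02 -6.453e+01]
t 1.525 p [ 0.2547 -0.4271  0.2943] psi 2.415 F [1.5 0.6 1.2] M [ 0.06 -0.1   0.01] w 0.523 0.0 q [-0.64  0.03 -0.3   0.   -1.24 -0.09]
```

Call:
apply_moves([
  {"dx":-0.05,"dy":0.016,"dz":0,"rx":0,"ry":0,"rz":-7},
  {"dx":-0.1,"dy":0.032,"dz":0,"rx":0,"ry":0,"rz":-14},
  {"dx":-0.15,"dy":0.048,"dz":0,"rx":0,"ry":0,"rz":-21},
  {"dx":-0.2,"dy":0.064,"dz":0,"rx":0,"ry":0,"rz":-28},
  {"dx":-0.25,"dy":0.08,"dz":0,"rx":0,"ry":0,"rz":-35},
])

```text
clock: 2.15
tcp_pos: [0.3618, -0.1871, 0.294]
tcp_rot: [0.001, -0.665, 0.747, -0.001]
wrist_force: [2.1, -1.5, -0.4]
grip_width: 0.497
finger_force: 0.0
```

```bash
python3 -c "
from h import *
go(.459,.041,.294,.4+np.pi)"
```

```text
d [-2.378e-01 -7.040e-02  2.000e-04] rot [-9.000e-02 -2.000e-02 -2.952e+01]
t 2.15 p [ 0.3618 -0.1871  0.294 ] psi 3.026 F [ 2.1 -1.5 -0.4] M [-0.01 -0.07 -0.05] w 0.497 0.0 q [ 0.01 -0.14 -0.45  0.   -1.25 -0.13]
```

Call:
apply_moves([
  {"dx":-0.048,"dy":-0.014,"dz":0,"rx":0,"ry":0,"rz":-6},
  {"dx":-0.096,"dy":-0.028,"dz":0,"rx":0,"ry":0,"rz":-12},
  {"dx":-0.144,"dy":-0.042,"dz":0,"rx":0,"ry":0,"rz":-18},
  {"dx":-0.192,"dy":-0.056,"dz":0,"rx":0,"ry":0,"rz":-24},
  {"dx":-0.238,"dy":-0.07,"dz":0,"rx":0,"ry":0,"rz":-29.5},
])

```text
clock: 2.78
tcp_pos: [0.4596, 0.0411, 0.294]
tcp_rot: [-0.0, 0.833, -0.553, 0.0]
wrist_force: [0.5, 0.2, 0.5]
grip_width: 0.498
finger_force: 0.0
```

```bash
python3 - <<'E'
from h import *
go(.459,.041,.218,.4+np.pi)
p=bot.get_image('wrist'); q=bot.get_image('scene')
cv2.imwrite('pics/w.png',np.hstack([cv2.resize(p['image'],(400,300)),cv2.resize(q['image'][130:280,130:330],(400,300))]))
np.save('w.npy',p['image'])
# predicted bar corners in wrist picture for the estimate
for psi in(.4,):
  c,s=np.cos(psi),np.sin(psi)
  for m in bot.masks_of('head_grip',p)[:1]: print(m['confidence'],m['bbox'])
  L=[(x*.007,y*.03) for x,y in((1,1),(1,-1),(-1,-1),(-1,1))]
  print(P(p,[(.459+c*x-s*y,.041+s*x+c*y,.227) for x,y in L])*400/512)
E
```

```text
d [-0.0002  0.0006  0.076 ] rot [-0.06  0.   -0.03]
t 2.775 p [0.4596 0.0411 0.294 ] psi 3.541 F [0.5 0.2 0.5] M [-0.08 -0.01  0.01] w 0.498 0.0 q [ 0.52 -0.03 -0.36  0.   -1.24 -0.12]
0.65 [161.0, 162.2, 277.5, 251.0]
[[192.02149529 194.74438591]
 [191.41917524 133.00515247]
 [207.60843149 132.99495387]
 [206.88674782 194.73143654]]
```

View pics/w.png

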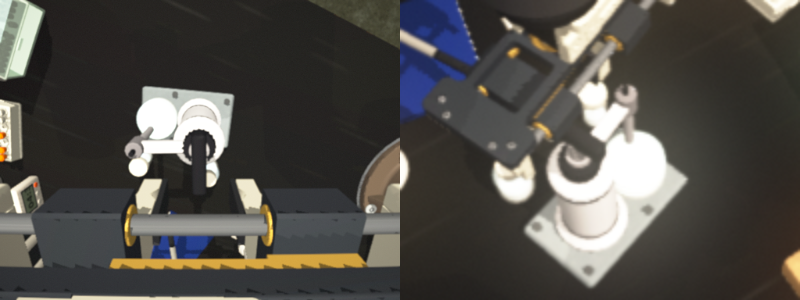

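The wrist view (left half) shows the bar at column 199, rows 133–194, matching the prediction and lying parallel between the fingers, with the side arm to the left. I'm going down.

Call:
apply_moves([
  {"dx":0,"dy":0,"dz":0.02,"rx":0,"ry":0,"rz":0},
  {"dx":0,"dy":0,"dz":0.04,"rx":0,"ry":0,"rz":0},
  {"dx":0,"dy":0,"dz":0.06,"rx":0,"ry":0,"rz":0},
  {"dx":0,"dy":0,"dz":0.076,"rx":0,"ry":0,"rz":0},
  {"dx":0,"dy":0,"dz":0.076,"rx":0,"ry":0,"rz":0},
])

```text
clock: 3.55
tcp_pos: [0.4582, 0.0382, 0.2168]
tcp_rot: [0.001, 0.832, -0.555, -0.001]
wrist_force: [-0.8, 0.2, 0.1]
grip_width: 0.5
finger_force: 0.0
```

Call:
apply_moves([
  {"dx":0,"dy":0,"dz":0,"rx":0,"ry":0,"rz":0},
  {"dx":0,"dy":0,"dz":0,"rx":0,"ry":0,"rz":0},
  {"dx":0,"dy":0,"dz":0,"rx":0,"ry":0,"rz":0},
  {"dx":0,"dy":0,"dz":0,"rx":0,"ry":0,"rz":0},
  {"dx":0,"dy":0,"dz":0,"rx":0,"ry":0,"rz":0},
], grip=1, squeeze=40)

```text
clock: 4.18
tcp_pos: [0.4596, 0.0394, 0.218]
tcp_rot: [-0.0, 0.832, -0.554, 0.0]
wrist_force: [-0.8, -0.8, 2.2]
grip_width: 0.167
finger_force: 40.0
```

```bash
python3 -c "
from h import *
go(.459,.041,.218,.4+np.pi)"
```

```text
d [-0.0017 -0.0001 -0.    ] rot [-0.05 -0.01 -0.24]
t 4.175 p [0.4596 0.0394 0.218 ] psi 3.537 F [-0.8 -0.8  2.2] M [ 0.09 -0.02  0.02] w 0.167 40.00109374523163 q [ 0.51  0.02 -0.49  0.   -1.06 -0.12]
```

Call:
apply_moves([
  {"dx":0,"dy":0,"dz":0,"rx":0,"ry":0,"rz":-3},
  {"dx":0,"dy":0,"dz":0,"rx":0,"ry":0,"rz":-7},
  {"dx":0,"dy":0,"dz":0,"rx":0,"ry":0,"rz":-11},
  {"dx":0,"dy":0,"dz":0,"rx":0,"ry":0,"rz":-15},
  {"dx":0,"dy":0,"dz":0,"rx":0,"ry":0,"rz":-18},
])

```text
clock: 4.8
tcp_pos: [0.4597, 0.0395, 0.218]
tcp_rot: [-0.0, 0.909, -0.416, 0.0]
wrist_force: [1.5, 0.0, 2.8]
grip_width: 0.165
finger_force: 40.0
```

```bash
python3 -c "
from h import *
go(.459,.041,.218,4.499)"
```

```text
d [-0.0016 -0.0004 -0.    ] rot [ -0.06  -0.05 -36.99]
t 4.8 p [0.4597 0.0395 0.218 ] psi 3.853 F [1.5 0.  2.8] M [ 0.17 -0.15 -0.05] w 0.165 40.00377953052521 q [ 0.51  0.02 -0.49  0.   -1.06  0.2 ]
```

Call:
apply_moves([
  {"dx":0,"dy":0,"dz":0,"rx":0,"ry":0,"rz":-8},
  {"dx":0,"dy":0,"dz":0,"rx":0,"ry":0,"rz":-16},
  {"dx":0,"dy":0,"dz":0,"rx":0,"ry":0,"rz":-24},
  {"dx":0,"dy":0,"dz":0,"rx":0,"ry":0,"rz":-31},
  {"dx":0,"dy":0,"dz":0,"rx":0,"ry":0,"rz":-36},
])

```text
clock: 5.42
tcp_pos: [0.4599, 0.0398, 0.218]
tcp_rot: [-0.001, 0.993, -0.114, 0.001]
wrist_force: [1.6, 1.7, 1.7]
grip_width: 0.166
finger_force: 40.0
```

```bash
python3 -c "
from h import *
go(.459,.041,.218,4.499)"
```

```text
d [-0.0012 -0.0009 -0.    ] rot [-0.07 -0.08 -0.9 ]
t 5.425 p [0.4599 0.0398 0.218 ] psi 4.483 F [1.6 1.7 1.7] M [ 0.63 -0.36 -0.07] w 0.166 40.013251304626465 q [ 0.51  0.02 -0.49 -0.   -1.06  0.83]
```

Call:
apply_moves([
  {"dx":0,"dy":0,"dz":-0.002,"rx":0,"ry":0,"rz":0},
  {"dx":0,"dy":0,"dz":-0.004,"rx":0,"ry":0,"rz":0},
  {"dx":0,"dy":0,"dz":-0.006,"rx":0,"ry":0,"rz":0},
  {"dx":0,"dy":0,"dz":-0.009,"rx":0,"ry":0,"rz":0},
  {"dx":0,"dy":0,"dz":-0.012,"rx":0,"ry":0,"rz":0},
])

```text
clock: 6.05
tcp_pos: [0.4592, 0.0393, 0.2297]
tcp_rot: [-0.0, 0.993, -0.116, 0.0]
wrist_force: [2.2, 2.6, -3.8]
grip_width: 0.166
finger_force: 40.0
```

```bash
python3 -c "
from h import *
go(.459,.041,.218,4.499)"
```

```text
d [-0.0006 -0.0016  0.0117] rot [-0.    0.   -1.12]
t 6.05 p [0.4592 0.0393 0.2297] psi 4.479 F [ 2.2  2.6 -3.8] M [ 0.9  -0.65 -0.03] w 0.166 40.019183149561286 q [ 0.51  0.01 -0.47 -0.   -1.09  0.82]
```

Call:
apply_moves([
  {"dx":0,"dy":0,"dz":-0.006,"rx":0,"ry":0,"rz":0},
  {"dx":0,"dy":0,"dz":-0.013,"rx":0,"ry":0,"rz":0},
  {"dx":0,"dy":0,"dz":-0.02,"rx":0,"ry":0,"rz":0},
  {"dx":0,"dy":0,"dz":-0.027,"rx":0,"ry":0,"rz":0},
  {"dx":0,"dy":0,"dz":-0.031,"rx":0,"ry":0,"rz":0},
])

```text
clock: 6.68
tcp_pos: [0.4593, 0.0393, 0.2611]
tcp_rot: [-0.0, 0.993, -0.116, 0.0]
wrist_force: [1.4, 2.0, -3.6]
grip_width: 0.168
finger_force: 40.0
```

Call:
apply_moves([
  {"dx":0,"dy":0,"dz":-0.001,"rx":0,"ry":0,"rz":0},
  {"dx":0,"dy":0,"dz":-0.002,"rx":0,"ry":0,"rz":0},
  {"dx":0,"dy":0,"dz":-0.003,"rx":0,"ry":0,"rz":0},
  {"dx":0,"dy":0,"dz":-0.004,"rx":0,"ry":0,"rz":0},
  {"dx":0,"dy":0,"dz":-0.005,"rx":0,"ry":0,"rz":0},
])

```text
clock: 7.3
tcp_pos: [0.4592, 0.0393, 0.2656]
tcp_rot: [0.0, 0.993, -0.116, -0.0]
wrist_force: [1.9, 2.2, -3.7]
grip_width: 0.163
finger_force: 40.0
```

Call:
apply_moves([
  {"dx":0,"dy":0,"dz":-0.001,"rx":0,"ry":0,"rz":0},
  {"dx":0,"dy":0,"dz":-0.002,"rx":0,"ry":0,"rz":0},
  {"dx":0,"dy":0,"dz":-0.003,"rx":0,"ry":0,"rz":0},
  {"dx":0,"dy":0,"dz":-0.004,"rx":0,"ry":0,"rz":0},
  {"dx":0,"dy":0,"dz":-0.005,"rx":0,"ry":0,"rz":0},
])

```text
clock: 7.92
tcp_pos: [0.4592, 0.0392, 0.2706]
tcp_rot: [0.0, 0.993, -0.116, -0.0]
wrist_force: [2.2, 2.5, -5.2]
grip_width: 0.168
finger_force: 40.0
```

Call:
apply_moves([
  {"dx":0,"dy":0,"dz":-0.001,"rx":0,"ry":0,"rz":0},
  {"dx":0,"dy":0,"dz":-0.002,"rx":0,"ry":0,"rz":0},
  {"dx":0,"dy":0,"dz":-0.003,"rx":0,"ry":0,"rz":0},
  {"dx":0,"dy":0,"dz":-0.003,"rx":0,"ry":0,"rz":0},
  {"dx":0,"dy":0,"dz":-0.003,"rx":0,"ry":0,"rz":0},
])

```text
clock: 8.55
tcp_pos: [0.4593, 0.0393, 0.2737]
tcp_rot: [-0.0, 0.993, -0.116, 0.0]
wrist_force: [1.9, 2.3, -1.8]
grip_width: 0.166
finger_force: 40.0
```

Call:
apply_moves([
  {"dx":0,"dy":0,"dz":-0.001,"rx":0,"ry":0,"rz":0},
  {"dx":0,"dy":0,"dz":-0.002,"rx":0,"ry":0,"rz":0},
  {"dx":0,"dy":0,"dz":-0.003,"rx":0,"ry":0,"rz":0},
  {"dx":0,"dy":0,"dz":-0.004,"rx":0,"ry":0,"rz":0},
  {"dx":0,"dy":0,"dz":-0.005,"rx":0,"ry":0,"rz":0},
])

```text
clock: 9.18
tcp_pos: [0.4592, 0.0393, 0.2786]
tcp_rot: [-0.0, 0.993, -0.116, -0.0]
wrist_force: [2.3, 3.0, -3.7]
grip_width: 0.162
finger_force: 40.0
```

Call:
apply_moves([
  {"dx":0,"dy":0,"dz":-0.001,"rx":0,"ry":0,"rz":0},
  {"dx":0,"dy":0,"dz":-0.002,"rx":0,"ry":0,"rz":0},
  {"dx":0,"dy":0,"dz":-0.003,"rx":0,"ry":0,"rz":0},
  {"dx":0,"dy":0,"dz":-0.004,"rx":0,"ry":0,"rz":0},
  {"dx":0,"dy":0,"dz":-0.005,"rx":0,"ry":0,"rz":0},
])

```text
clock: 9.8
tcp_pos: [0.4592, 0.0393, 0.2836]
tcp_rot: [-0.0, 0.993, -0.116, 0.0]
wrist_force: [2.0, 2.3, -3.6]
grip_width: 0.167
finger_force: 40.0
```

Call:
apply_moves([
  {"dx":0,"dy":0,"dz":-0.001,"rx":0,"ry":0,"rz":0},
  {"dx":0,"dy":0,"dz":-0.002,"rx":0,"ry":0,"rz":0},
  {"dx":0,"dy":0,"dz":-0.003,"rx":0,"ry":0,"rz":0},
  {"dx":0,"dy":0,"dz":-0.004,"rx":0,"ry":0,"rz":0},
  {"dx":0,"dy":0,"dz":-0.005,"rx":0,"ry":0,"rz":0},
])

```text
clock: 10.42
tcp_pos: [0.4592, 0.0393, 0.2886]
tcp_rot: [0.0, 0.993, -0.116, -0.0]
wrist_force: [2.9, 2.8, -3.8]
grip_width: 0.163
finger_force: 40.0
```

Call:
apply_moves([
  {"dx":0,"dy":0,"dz":-0.001,"rx":0,"ry":0,"rz":0},
  {"dx":0,"dy":0,"dz":-0.002,"rx":0,"ry":0,"rz":0},
  {"dx":0,"dy":0,"dz":-0.003,"rx":0,"ry":0,"rz":0},
  {"dx":0,"dy":0,"dz":-0.004,"rx":0,"ry":0,"rz":0},
  {"dx":0,"dy":0,"dz":-0.005,"rx":0,"ry":0,"rz":0},
])

```text
clock: 11.05
tcp_pos: [0.4592, 0.0393, 0.2936]
tcp_rot: [0.0, 0.993, -0.116, -0.0]
wrist_force: [2.8, 2.1, -4.4]
grip_width: 0.168
finger_force: 40.0
```

Call:
apply_moves([
  {"dx":0,"dy":0,"dz":-0.001,"rx":0,"ry":0,"rz":0},
  {"dx":0,"dy":0,"dz":-0.002,"rx":0,"ry":0,"rz":0},
  {"dx":0,"dy":0,"dz":-0.003,"rx":0,"ry":0,"rz":0},
  {"dx":0,"dy":0,"dz":-0.004,"rx":0,"ry":0,"rz":0},
  {"dx":0,"dy":0,"dz":-0.005,"rx":0,"ry":0,"rz":0},
])

```text
clock: 11.68
tcp_pos: [0.4592, 0.0393, 0.2986]
tcp_rot: [-0.0, 0.993, -0.116, -0.0]
wrist_force: [2.6, 2.3, -2.6]
grip_width: 0.167
finger_force: 40.0
```

Call:
apply_moves([
  {"dx":0,"dy":0,"dz":-0.001,"rx":0,"ry":0,"rz":0},
  {"dx":0,"dy":0,"dz":-0.002,"rx":0,"ry":0,"rz":0},
  {"dx":0,"dy":0,"dz":-0.003,"rx":0,"ry":0,"rz":0},
  {"dx":0,"dy":0,"dz":-0.004,"rx":0,"ry":0,"rz":0},
  {"dx":0,"dy":0,"dz":-0.005,"rx":0,"ry":0,"rz":0},
])

```text
clock: 12.3
tcp_pos: [0.4591, 0.0393, 0.3035]
tcp_rot: [-0.0, 0.993, -0.116, -0.0]
wrist_force: [1.9, 2.4, -5.8]
grip_width: 0.166
finger_force: 40.0
```

Call:
apply_moves([
  {"dx":0,"dy":0,"dz":-0.001,"rx":0,"ry":0,"rz":0},
  {"dx":0,"dy":0,"dz":-0.002,"rx":0,"ry":0,"rz":0},
  {"dx":0,"dy":0,"dz":-0.003,"rx":0,"ry":0,"rz":0},
  {"dx":0,"dy":0,"dz":-0.003,"rx":0,"ry":0,"rz":0},
  {"dx":0,"dy":0,"dz":-0.003,"rx":0,"ry":0,"rz":0},
])

```text
clock: 12.92
tcp_pos: [0.459, 0.0393, 0.3062]
tcp_rot: [0.0, 0.993, -0.116, -0.0]
wrist_force: [2.1, 1.5, -10.0]
grip_width: 0.169
finger_force: 40.0
```

```bash
python3 - <<'E'
from h import *
F=[]
for i in range(4):
    F.append(bot.observe()['wrist_force'][2]); bot.get_image('wrist')
print(F); go(.459,.041,.218,4.499)
E
```

```text
[np.float64(-10.005312923955543), np.float64(-10.53524998891435), np.float64(-11.054229281937179), np.float64(-11.142517891890364)]
d [-0.0004 -0.0017  0.0884] rot [ 0.01  0.03 -1.11]
t 13.125 p [0.459  0.0392 0.3064] psi 4.48 F [  2.3   3.1 -11.6] M [ 1.06 -0.78  0.01] w 0.163 40.00017436221242 q [ 0.51 -0.04 -0.34 -0.   -1.27  0.82]
```

Call:
apply_moves([
  {"dx":0,"dy":0,"dz":-0.001,"rx":0,"ry":0,"rz":0},
  {"dx":0,"dy":0,"dz":-0.002,"rx":0,"ry":0,"rz":0},
  {"dx":0,"dy":0,"dz":-0.003,"rx":0,"ry":0,"rz":0},
  {"dx":0,"dy":0,"dz":-0.003,"rx":0,"ry":0,"rz":0},
  {"dx":0,"dy":0,"dz":-0.003,"rx":0,"ry":0,"rz":0},
])

```text
clock: 13.75
tcp_pos: [0.459, 0.0393, 0.3092]
tcp_rot: [0.0, 0.993, -0.116, -0.0]
wrist_force: [2.1, 3.1, -16.3]
grip_width: 0.165
finger_force: 40.0
```

```bash
python3 - <<'E'
from h import *
F=[]
for i in range(4):
    F.append(bot.observe()['wrist_force'][2]); bot.get_image('wrist')
print(F); go(.459,.041,.218,.307+np.pi)
E
```

```text
[np.float64(-16.306645802566383), np.float64(-16.12344780566466), np.float64(-16.66383207263006), np.float64(-16.40299015053008)]
d [-0.0004 -0.0017  0.0914] rot [2.000e-02 2.000e-02 5.907e+01]
t 13.95 p [0.459  0.0393 0.3094] psi 4.48 F [  2.    2.8 -16.6] M [ 1.16 -0.86 -0.04] w 0.164 39.98248960822821 q [ 0.51 -0.04 -0.34 -0.   -1.28  0.82]
```

Call:
apply_moves([
  {"dx":0,"dy":0,"dz":0,"rx":0,"ry":0,"rz":4},
  {"dx":0,"dy":0,"dz":0,"rx":0,"ry":0,"rz":8},
  {"dx":0,"dy":0,"dz":0,"rx":0,"ry":0,"rz":12},
  {"dx":0,"dy":0,"dz":0,"rx":0,"ry":0,"rz":16},
  {"dx":0,"dy":0,"dz":0,"rx":0,"ry":0,"rz":20},
])

```text
clock: 14.58
tcp_pos: [0.459, 0.0392, 0.3094]
tcp_rot: [0.0, 0.958, -0.288, -0.0]
wrist_force: [1.8, 3.3, -16.5]
grip_width: 0.168
finger_force: 40.0
```

```bash
python3 - <<'E'
from h import *
go(.459,.041,.218,.307+np.pi)
E
```

```text
d [-0.001  -0.0015  0.0914] rot [3.000e-02 1.000e-02 3.895e+01]
t 14.575 p [0.459  0.0392 0.3094] psi 4.128 F [  1.8   3.3 -16.5] M [ 1.11 -0.79  0.11] w 0.168 40.00615247525275 q [ 0.51 -0.04 -0.34 -0.   -1.28  0.47]
```

Past the wall with low torque (0.11 N m). I'll keep turning.

Call:
apply_moves([
  {"dx":0,"dy":0,"dz":0,"rx":0,"ry":0,"rz":6},
  {"dx":0,"dy":0,"dz":0,"rx":0,"ry":0,"rz":12},
  {"dx":0,"dy":0,"dz":0,"rx":0,"ry":0,"rz":18},
  {"dx":0,"dy":0,"dz":0,"rx":0,"ry":0,"rz":24},
  {"dx":0,"dy":0,"dz":0,"rx":0,"ry":0,"rz":30},
])

```text
clock: 15.2
tcp_pos: [0.4589, 0.0389, 0.3094]
tcp_rot: [0.0, 0.85, -0.526, -0.0]
wrist_force: [2.4, 1.4, -15.5]
grip_width: 0.163
finger_force: 40.0
```

Call:
apply_moves([
  {"dx":0,"dy":0,"dz":0,"rx":0,"ry":0,"rz":1.5},
  {"dx":0,"dy":0,"dz":0,"rx":0,"ry":0,"rz":3},
  {"dx":0,"dy":0,"dz":0,"rx":0,"ry":0,"rz":4.5},
  {"dx":0,"dy":0,"dz":0,"rx":0,"ry":0,"rz":6},
  {"dx":0,"dy":0,"dz":0,"rx":0,"ry":0,"rz":7.5},
])

```text
clock: 15.82
tcp_pos: [0.4591, 0.0392, 0.3095]
tcp_rot: [0.0, 0.815, -0.58, -0.0]
wrist_force: [1.4, 0.6, -16.6]
grip_width: 0.162
finger_force: 40.0
```

```bash
python3 - <<'E'
from h import *
go(.459,.041,.218,.307+np.pi)
E
```

```text
d [-0.0017 -0.0006  0.0915] rot [ 0.02 -0.01  1.49]
t 15.825 p [0.4591 0.0392 0.3095] psi 3.475 F [  1.4   0.6 -16.6] M [ 0.36 -0.57  0.05] w 0.162 39.9798817676492 q [ 0.51 -0.04 -0.34  0.   -1.28 -0.18]
```

Call:
apply_moves([
  {"dx":0,"dy":0,"dz":0,"rx":0,"ry":0,"rz":0.4},
  {"dx":0,"dy":0,"dz":0,"rx":0,"ry":0,"rz":0.8},
  {"dx":0,"dy":0,"dz":0,"rx":0,"ry":0,"rz":1.2},
  {"dx":0,"dy":0,"dz":0,"rx":0,"ry":0,"rz":1.5},
  {"dx":0,"dy":0,"dz":0,"rx":0,"ry":0,"rz":1.5},
])

```text
clock: 16.45
tcp_pos: [0.4592, 0.0393, 0.3095]
tcp_rot: [0.0, 0.807, -0.59, -0.0]
wrist_force: [0.7, 0.9, -15.8]
grip_width: 0.167
finger_force: 40.0
```

```bash
python3 - <<'E'
from h import *
go(.459,.041,.218,.307+np.pi)
E
```

```text
d [-0.0017 -0.0004  0.0915] rot [ 0.   -0.    0.07]
t 16.45 p [0.4592 0.0393 0.3095] psi 3.45 F [  0.7   0.9 -15.8] M [ 0.25 -0.5   0.09] w 0.167 39.98094593298447 q [ 0.51 -0.04 -0.33  0.   -1.28 -0.21]
```

Call:
apply_moves([
  {"dx":0,"dy":0,"dz":0,"rx":0,"ry":0,"rz":0.4},
  {"dx":0,"dy":0,"dz":0,"rx":0,"ry":0,"rz":0.8},
  {"dx":0,"dy":0,"dz":0,"rx":0,"ry":0,"rz":1.2},
  {"dx":0,"dy":0,"dz":0,"rx":0,"ry":0,"rz":1.5},
  {"dx":0,"dy":0,"dz":0,"rx":0,"ry":0,"rz":1.5},
])

```text
clock: 17.08
tcp_pos: [0.4592, 0.0393, 0.3096]
tcp_rot: [-0.0, 0.799, -0.601, 0.0]
wrist_force: [1.2, 1.3, -15.0]
grip_width: 0.162
finger_force: 40.0
```

```bash
python3 - <<'E'
from h import *
go(.459,.041,.218,.307+np.pi)
E
```

```text
d [-0.0017 -0.0003  0.0916] rot [-0.    0.   -1.43]
t 17.075 p [0.4592 0.0393 0.3096] psi 3.424 F [  1.2   1.3 -15. ] M [ 0.2  -0.56  0.02] w 0.162 39.98275638181724 q [ 0.51 -0.04 -0.33 -0.   -1.28 -0.23]
```

Call:
apply_moves([
  {"dx":0,"dy":0,"dz":0,"rx":0,"ry":0,"rz":0.4},
  {"dx":0,"dy":0,"dz":0,"rx":0,"ry":0,"rz":0.8},
  {"dx":0,"dy":0,"dz":0,"rx":0,"ry":0,"rz":1.2},
  {"dx":0,"dy":0,"dz":0,"rx":0,"ry":0,"rz":1.5},
  {"dx":0,"dy":0,"dz":0,"rx":0,"ry":0,"rz":1.5},
])

```text
clock: 17.7
tcp_pos: [0.4592, 0.0393, 0.3096]
tcp_rot: [0.0, 0.792, -0.611, 0.0]
wrist_force: [1.4, 0.3, -16.2]
grip_width: 0.164
finger_force: 40.0
```

```bash
python3 - <<'E'
from h import *
go(.459,.041,.218,.307+np.pi)
E
```

```text
d [-0.0017 -0.0003  0.0916] rot [ 0.   -0.   -2.93]
t 17.7 p [0.4592 0.0393 0.3096] psi 3.397 F [  1.4   0.3 -16.2] M [ 0.17 -0.43  0.06] w 0.164 39.98393808491528 q [ 0.51 -0.04 -0.33  0.   -1.28 -0.26]
```

Call:
apply_moves([
  {"dx":0,"dy":0,"dz":0,"rx":0,"ry":0,"rz":0.4},
  {"dx":0,"dy":0,"dz":0,"rx":0,"ry":0,"rz":0.8},
  {"dx":0,"dy":0,"dz":0,"rx":0,"ry":0,"rz":1.2},
  {"dx":0,"dy":0,"dz":0,"rx":0,"ry":0,"rz":1.5},
  {"dx":0,"dy":0,"dz":0,"rx":0,"ry":0,"rz":1.5},
])

```text
clock: 18.32
tcp_pos: [0.4592, 0.0393, 0.3096]
tcp_rot: [-0.0, 0.783, -0.621, -0.0]
wrist_force: [2.0, 0.1, -16.6]
grip_width: 0.168
finger_force: 40.0
```

```bash
python3 - <<'E'
from h import *
go(.459,.041,.218,.307+np.pi)
p=bot.get_image('scene'); t=bot.get_image('top')
cv2.imwrite('pics/s2.png',np.hstack([cv2.resize(p['image'][120:280,150:310],(400,400),interpolation=2),cv2.resize(t['image'][180:280,190:290],(400,400),interpolation=2)]))
E
```

```text
d [-0.0017 -0.0002  0.0916] rot [ 0.    0.   -4.43]
t 18.325 p [0.4592 0.0393 0.3096] psi 3.371 F [  2.    0.1 -16.6] M [ 0.15 -0.48  0.07] w 0.168 39.98472422361374 q [ 0.51 -0.04 -0.33 -0.   -1.28 -0.28]
```

View pics/s2.png

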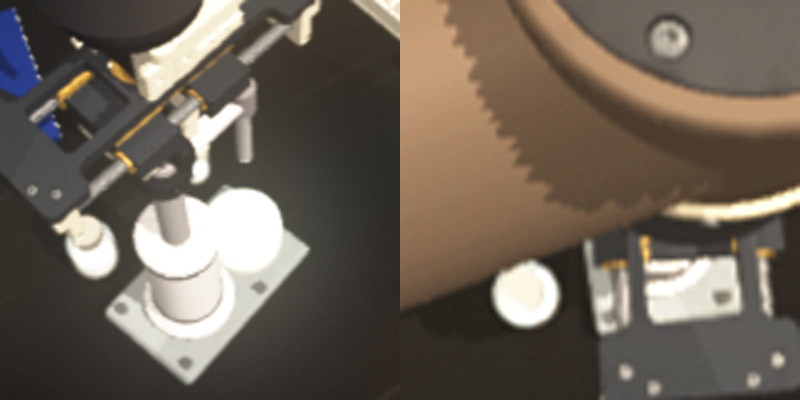

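```bash
python3 - <<'E'
from h import *
p=bot.get_image('scene')
M=[];F=[]
for i in range(5): bot.get_image('scene'); s=bot.observe(); M.append(s['moment'][2]); F.append(s['wrist_force'])
print('Mz',np.round(M,3),np.mean(F,0))
for ext,uv in((0,(243,175)),(.0905,None)):
  for h in(.09,.0,-.08):
    for z in(.175,.185,.195):
      a=.307+h; print(ext,h,z,P(p,[.459+.082*np.cos(a),.0395+.082*np.sin(a),z+ext]).round(1),end=' ')
    print()
im=p['image'][130:200,210:290]; cv2.imwrite('pics/s3.png',cv2.resize(im,None,fx=7,fy=7,interpolation=2))
E
```

```text
Mz [0.047 0.    0.01  0.103 0.023] [  1.25600105   0.317953   -16.24658077]
0 0.09 0.175 [[246.9 173.8]] 0 0.09 0.185 [[246.8 171.2]] 0 0.09 0.195 [[246.6 168.5]] 
0 0.0 0.175 [[250.1 176. ]] 0 0.0 0.185 [[250.  173.4]] 0 0.0 0.195 [[249.9 170.7]] 
0 -0.08 0.175 [[252.8 178.2]] 0 -0.08 0.185 [[252.7 175.6]] 0 -0.08 0.195 [[252.6 173. ]] 
0.0905 0.09 0.175 [[245.4 147.9]] 0.0905 0.09 0.185 [[245.2 144.7]] 0.0905 0.09 0.195 [[245.1 141.4]] 
0.0905 0.0 0.175 [[249.  150.2]] 0.0905 0.0 0.185 [[248.9 147. ]] 0.0905 0.0 0.195 [[248.7 143.8]] 
0.0905 -0.08 0.175 [[252.  152.6]] 0.0905 -0.08 0.185 [[251.9 149.4]] 0.0905 -0.08 0.195 [[251.7 146.1]]
```

View pics/s3.png

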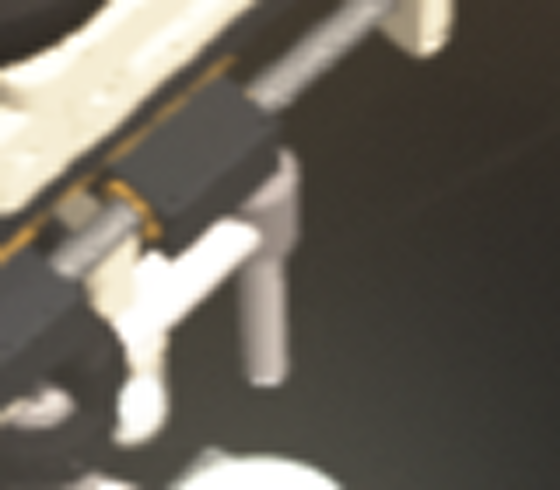

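The enlarged view shows the raised probe knob at about column 249. The prediction puts it there if the head has turned with the gripper past its starting angle. There's no stop torque yet, so I'll continue in small steps.

Call:
apply_moves([
  {"dx":0,"dy":0,"dz":0,"rx":0,"ry":0,"rz":0.4},
  {"dx":0,"dy":0,"dz":0,"rx":0,"ry":0,"rz":0.8},
  {"dx":0,"dy":0,"dz":0,"rx":0,"ry":0,"rz":1.2},
  {"dx":0,"dy":0,"dz":0,"rx":0,"ry":0,"rz":1.5},
  {"dx":0,"dy":0,"dz":0,"rx":0,"ry":0,"rz":1.5},
])

```text
clock: 19.35
tcp_pos: [0.4592, 0.0393, 0.3096]
tcp_rot: [0.0, 0.775, -0.632, -0.0]
wrist_force: [1.4, -0.3, -16.2]
grip_width: 0.165
finger_force: 40.0
```

```bash
cat > m.py <<'E'
from h import *
M=[];F=[]
for i in range(5): bot.get_image('scene'); s=bot.observe(); M.append(s['moment'][2]); F.append(s['wrist_force'])
print('Mz',np.round(M,3),np.mean(M),np.mean(F,0))
go(.459,.041,.218,.307+np.pi)
E
python3 m.py
```

```text
Mz [0.181 0.208 0.126 0.164 0.193] 0.17441840185145793 [  1.48203322   0.45942521 -15.56163866]
d [-0.0017 -0.0002  0.0916] rot [ 0.   -0.   -5.92]
t 19.6 p [0.4592 0.0393 0.3096] psi 3.345 F [  1.8   0.1 -15.9] M [ 0.15 -0.28  0.19] w 0.167 40.034741051495075 q [ 0.51 -0.04 -0.33  0.   -1.28 -0.31]
```

Call:
apply_moves([
  {"dx":0,"dy":0,"dz":0,"rx":0,"ry":0,"rz":0.3},
  {"dx":0,"dy":0,"dz":0,"rx":0,"ry":0,"rz":0.5},
  {"dx":0,"dy":0,"dz":0,"rx":0,"ry":0,"rz":0.7},
  {"dx":0,"dy":0,"dz":0,"rx":0,"ry":0,"rz":0.7},
  {"dx":0,"dy":0,"dz":0,"rx":0,"ry":0,"rz":0.7},
])

```text
clock: 20.23
tcp_pos: [0.4592, 0.0392, 0.3096]
tcp_rot: [0.0, 0.771, -0.636, 0.0]
wrist_force: [1.6, -0.4, -15.4]
grip_width: 0.168
finger_force: 40.1
```

```bash
python3 m.py
```

```text
Mz [0.325 0.266 0.269 0.276 0.31 ] 0.2892779271621505 [  1.20534436   0.29457493 -15.70213769]
d [-0.0018 -0.0002  0.0916] rot [ 0.   -0.   -6.62]
t 20.475 p [0.4592 0.0392 0.3096] psi 3.333 F [  1.7   0.4 -15.5] M [-0.09 -0.23  0.31] w 0.168 40.11726625263691 q [ 0.51 -0.04 -0.33  0.   -1.28 -0.32]
```

The end stop is reached, with torque rising 0.04, 0.17, 0.29 N m. I'll ease the pull so the section seats behind the lip.

Call:
apply_moves([
  {"dx":0,"dy":0,"dz":0.001,"rx":0,"ry":0,"rz":-0.3},
  {"dx":0,"dy":0,"dz":0.002,"rx":0,"ry":0,"rz":-0.5},
  {"dx":0,"dy":0,"dz":0.003,"rx":0,"ry":0,"rz":-0.7},
  {"dx":0,"dy":0,"dz":0.004,"rx":0,"ry":0,"rz":-0.7},
  {"dx":0,"dy":0,"dz":0.004,"rx":0,"ry":0,"rz":-0.7},
])

```text
clock: 21.1
tcp_pos: [0.4595, 0.0393, 0.3061]
tcp_rot: [-0.0, 0.775, -0.632, 0.0]
wrist_force: [0.4, -0.0, -7.3]
grip_width: 0.168
finger_force: 40.0
```

```bash
python3 m.py
```

```text
Mz [0.2   0.187 0.101 0.2   0.181] 0.17379306766136426 [ 0.66958156 -0.09288389 -6.745143  ]
d [-0.0018  0.0001  0.0879] rot [-0.04 -0.   -5.92]
t 21.35 p [0.4594 0.0393 0.3059] psi 3.345 F [-0.2 -0.3 -6.2] M [-0.05 -0.05  0.18] w 0.168 40.02763212188114 q [ 0.51 -0.04 -0.34  0.   -1.27 -0.31]
```

Call:
apply_moves([
  {"dx":0,"dy":0,"dz":0.0005,"rx":0,"ry":0,"rz":0},
  {"dx":0,"dy":0,"dz":0.001,"rx":0,"ry":0,"rz":0},
  {"dx":0,"dy":0,"dz":0.0015,"rx":0,"ry":0,"rz":0},
  {"dx":0,"dy":0,"dz":0.0015,"rx":0,"ry":0,"rz":0},
  {"dx":0,"dy":0,"dz":0.0015,"rx":0,"ry":0,"rz":0},
])

```text
clock: 21.98
tcp_pos: [0.4593, 0.0393, 0.3042]
tcp_rot: [-0.0, 0.775, -0.632, 0.0]
wrist_force: [0.8, -1.1, -3.5]
grip_width: 0.169
finger_force: 40.0
```

```bash
python3 m.py
```

```text
Mz [0.187 0.22  0.195 0.144 0.145] 0.1780145712312782 [ 0.84976175  0.20880557 -3.14165627]
d [-0.0017 -0.0001  0.0862] rot [-0.01 -0.   -5.92]
t 22.225 p [0.4593 0.0393 0.3042] psi 3.345 F [ 0.9  0.8 -3. ] M [-0.05 -0.03  0.14] w 0.168 40.026023952523246 q [ 0.51 -0.04 -0.34  0.   -1.26 -0.31]
```

Call:
apply_moves([
  {"dx":0,"dy":0,"dz":0,"rx":0,"ry":0,"rz":0},
  {"dx":0,"dy":0,"dz":0,"rx":0,"ry":0,"rz":0},
  {"dx":0,"dy":0,"dz":0,"rx":0,"ry":0,"rz":0},
  {"dx":0,"dy":0,"dz":0,"rx":0,"ry":0,"rz":0},
  {"dx":0,"dy":0,"dz":0,"rx":0,"ry":0,"rz":0},
], grip=0)

```text
clock: 22.85
tcp_pos: [0.4592, 0.0393, 0.3041]
tcp_rot: [-0.0, 0.775, -0.632, 0.0]
wrist_force: [1.0, 0.2, 0.4]
grip_width: 0.496
finger_force: 0.0
```

Call:
apply_moves([
  {"dx":0,"dy":0,"dz":-0.01,"rx":0,"ry":0,"rz":0},
  {"dx":0,"dy":0,"dz":-0.025,"rx":0,"ry":0,"rz":0},
  {"dx":0,"dy":0,"dz":-0.04,"rx":0,"ry":0,"rz":0},
  {"dx":0,"dy":0,"dz":-0.055,"rx":0,"ry":0,"rz":0},
  {"dx":0,"dy":0,"dz":-0.07,"rx":0,"ry":0,"rz":0},
])

```text
clock: 23.48
tcp_pos: [0.4592, 0.0393, 0.3754]
tcp_rot: [-0.0, 0.775, -0.632, 0.0]
wrist_force: [-0.4, 0.9, -0.3]
grip_width: 0.5
finger_force: 0.0
```

```bash
python3 - <<'E'
from h import *
go(.37,-.16,.374,.229+np.pi)
p=bot.get_image('scene'); w=bot.get_image('wrist')
cv2.imwrite('pics/s4.png',np.hstack([cv2.resize(p['image'][110:280,150:320],(400,400),interpolation=2),cv2.resize(w['image'],(400,400))]))
E
```

```text
d [0.1771 0.1277 0.0013] rot [-0.03  0.01 -1.46]
t 23.475 p [0.4592 0.0393 0.3754] psi 3.345 F [-0.4  0.9 -0.3] M [0.02 0.11 0.07] w 0.5 0.0 q [ 0.51 -0.07 -0.21  0.   -1.42 -0.31]
```

View pics/s4.png

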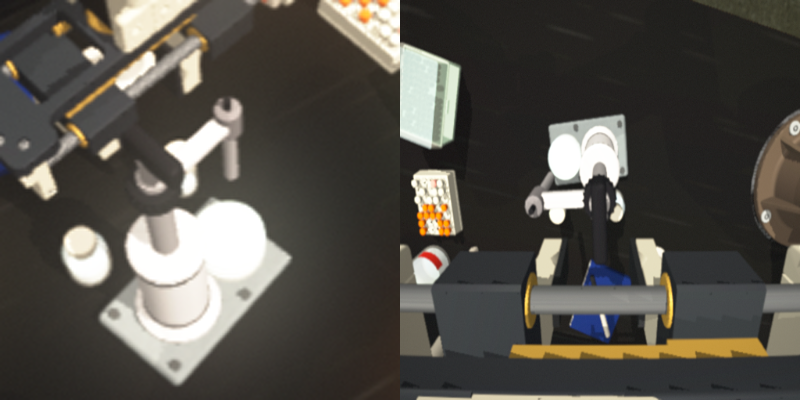

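The wrist and scene views show the section standing extended on its own. The gripper is clear above it, and the dish, bottle and vial are where they were. I'm handing in.

```bash
python3 -c "
from station import bot
print(bot.sign_off())"
```

```text
the job is handed in; nothing more can be done
None
```

The probe stand is at its upper setting, locked and let go: I unlocked it, drew it up into the stop with about a 12 N pull on the spring, and twisted it back to its end stop. It stayed up after release; the dish, bottle and vial look unmoved, and the job is handed in at about 23.5 s.

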